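# Square the neck block on the vacuum plate and switch on the hold-down

### The job

Slide the loose maple block on the black vacuum plate fully home into the corner of the aluminium fences, flat on the plate, its long side flush along the long fence and its end flush against the end stop. Then turn the suction selector on the tilted control box to the third of its four marks counted clockwise (the second longest) so that it clicks in there and stays. Leave the other things on the bench where they are.

Things in the scene. Friction and masses are not known exactly. Their poses are not given: they have to be found in the camera images.
- block: Loose plain maple block, 110 (x) by 56 (y) by 40 (z) mm, about 160 g, lying on the vacuum plate. Origin: centre of its underside; x along its length, z up. It starts clear of both fences, its length turned up to 0.35 rad from the long fence's direction.
- fence_corner (a point): Inside corner of the L-shaped fence, at the plate's top face. x along the long fence towards the end stop, y square to the long fence and towards it, z up: the fence faces are the planes y = 0 and x = 0, and the block belongs at negative x and y. With the block home its origin is here at x = -55, y = -28, z = 0 mm, its x axis parallel to this one, either way round.
- jig: Fixed black vacuum plate, 250 (x) by 190 (y) by 18 (z) mm. Origin: centre of its underside. Carries the rigid aluminium fences, 14 mm high above the plate and 16 mm thick; their inside corner is at (90, 70, 18) mm, axes parallel. Seen from the robot the long fence (x from -94 to 106 mm) is on the left, the end stop (y from -40 to 70 mm) at the far end.
- panel: Fixed grey control box on a steel stand. Origin: centre of its foot, on the bench; x points away from its operator, z up. Its face is a plane tilted 30 degrees from horizontal, sloping down towards the operator (-x), 150 mm long up the slope and 170 mm wide, its centre 115 mm above the origin.
- dial: Fixed aluminium disc in the middle of the tilted face, 116 mm across, 3 mm thick. Origin: centre of its underside, on the knob's axis; x straight up the slope, z out of the face. Four black radial marks start 35 mm from the axis, at 0.9, 0.3, -0.3 and -0.9 rad from x towards y (left for the operator), and grow longer clockwise: 7, 11, 15, 19 mm.
- selector (a joint): Angle of the selector knob in rad, growing clockwise for someone looking onto the face. Its pointer is on the four marks at 0, 0.6, 1.2 (the third) and 1.8, each a click detent; stops at -0.06 and 1.86. It starts on the first or second mark. Turning past a click takes about 0.11 N m; let go, it springs into the nearest detent.
- selector_grip (a point): Point on the knob's axis at the height to grip, 32 mm above the face. z out of the face along the axis; x along the grip bar towards the pointer, turning with the knob. Black knob: skirt 48 mm across, 8 mm high; grip bar 14 mm thick (y), x from -24 to 20 mm, from 21 mm below this point to 9 mm above. A white line on the bar and a nose at its foot (to x = 32 mm) mark the pointer end.
- glue: Bystander: white glue bottle, 56 mm across, 150 mm high, standing. Origin: centre of its underside.
- jar: Bystander: amber jar, 68 mm across, 85 mm high, standing. Origin: centre of its underside.
- sander: Bystander: cork sanding block, 112 by 62 by 22 mm, lying. Origin: centre of its underside.

How it is judged:
By the outcome, as a careful person would: the job done as asked, in the order asked, and still so for the second after the job is handed in, with the robot touching nothing.
It also fails if it takes over 67 s, if anything falls off the work surface, if the arm or the gripper's body presses on something with over 40 N, if the wrist force passes 120 N, or if a joint passes its speed limit or range.

### The arm

A 6-joint arm with a two-finger parallel gripper is mounted at the origin on the work surface. World frame = base frame: x ahead of the robot, y to its left, z up, the work surface at z = 0. Lengths are in mm, angles in rad, forces in N, time in s.
With the tool pointing down it reaches from about 350 to 975 mm from the base axis. Payload 7.1 kg.
Tool frame: the origin (TCP) lies between the finger pads; the fingertips stand 17 mm ahead of it and the grasp point (between the pads) lies 2 mm behind it; z points along the fingers, y is the line along which they close (so a half turn about z gives the same grasp; the last joint's range is limited). The gripper opens to 88 mm and grips with 3 to 60 N. Pads are 20 mm wide; open, the fingers measure 115 mm over their backs; the gripper's body (75 mm by 178 mm) begins 61 mm behind the grasp point.
Start: joints at [-1.367, 0.423, 1.63, -0, 1.089, -0.019], TCP at [138.12, -609.531, 239.675] pointing down, gripper open.
Joint ranges: [-3, 3], [-0.9, 2.11], [0.09, 2.58], [-1.31, 4.45], [0.11, 2.69], [-2.54, 2.54]. Speed limits (rad/s): [2.39, 2.39, 3.01, 3.14, 3.14, 3.14].

### API

Orientations are given as a rotation vector (axis times angle).
In Python, from workcell import ctrl, cam gives the robot as it stands (ctrl), with the cameras (cam).
- The arm moves only by the shell command python3 jog.py 'ROWS' [OPENING]. ROWS is a JSON list of rows, 1 to 5 of them, each of 6 numbers: dx, dy, dz in mm, then a rotation vector rx, ry, rz in rad; each row shifts and turns the commanded pose from where the row before left it, along the tool's axes as they then stand; what a row does not reach is not made up. A row lasts 1/12 s, in which the tool goes at most 41.7 mm and 0.125 rad, less where a joint would pass 70% of its speed; a pose out of reach is approached as far as the arm can. OPENING is the finger opening in mm, set as the command begins (- or left out keeps the last). The fingers move at their own pace and stop on an object; the grip force is fixed at half the most. Time passes only in rows, so rows that do not move let the fingers close. It prints the time, the measured TCP pose, the force, the opening and the grip force at its end.
- ctrl.get_obs(): the state, without advancing time (a new reading comes with each control period).
- cam.get_image(name): name is "side" or "top" or "wrist"; returns a dict with "img" (384x512x3 uint8, red, green, blue), "fx", "fy", "cx", "cy" (pixels), "R" (3x3) and "t" (3): a world point X has camera coordinates R X + t. Camera axes: x right, y down, z forward; pixel columns grow to the right and rows downward; lengths in mm; the calibration is good to about 2 mm. A picture is of the moment at which its call begins. There is no depth.
- ctrl.close_job(): hands the job in; it is judged then, once.
The state is a dict: "t": time; "qpos": joint angles; "qvel": joint speeds; "joint_torque": joint torques, N m; "ee_pos": TCP position; "orientation": TCP orientation; "ft_force": force on the tool from outside, world axes, zero at the start; "moment": the same for the moment, N m; "width": finger opening in mm; "grasp_force": force on a finger pad.
Only numpy, scipy, OpenCV 4.12 (cv2) and the standard library are available. Lean on these libraries where they do the work, as an engineer would, in place of code of your own. Each camera call takes 0.05 s, during which the arm holds its last target. There are 200 camera calls.

## Working session

There is one attempt and no reset: what is moved stays moved. The work goes in short steps, Python scripts to look and compute and a shell command to move; the robot and the scene stay as the last step left them, time stands still between calls to the robot, and variables do not carry over. Pictures are saved under pics/ and viewed, at most 10 in all, crops included, and the job is handed in when it is done.

```bash
ls; mkdir -p pics; python3 - <<'E'
from workcell import ctrl, cam
import cv2
for n in("side","top"):
    d=cam.get_image(n); cv2.imwrite(f"pics/{n}0.png",d["img"][:,:,::-1]); print(n,d["fx"],d["fy"],d["cx"],d["cy"],d["R"],d["t"])
o=ctrl.get_obs();print(o)
E
```

```text
jog.py
pics
workcell.py
side 391.99926096242984 391.99926096242984 260.37569301897963 200.1947344495656 [[ 0.87804967 -0.47818952 -0.01906698]
 [-0.36436265 -0.64214864 -0.67445162]
 [ 0.31027186  0.59914931 -0.73807281]] [-492.07410243  305.81088837  873.56735712]
top 437.5668578480086 437.5668578480086 255.03094470344462 195.57404790043017 [[-0.01240558 -0.99985781  0.01142193]
 [-0.99648427  0.01141558 -0.0829987 ]
 [ 0.08285651 -0.01241142 -0.9964842 ]] [  30.62044747  572.35146935 1006.06161307]
{'t': 0.1, 'qpos': array([-1.36700815e+00,  4.23735592e-01,  1.63061339e+00,  2.41981453e-05,
        1.08859403e+00, -1.89900001e-02]), 'qvel': array([-1.29727230e-04, -6.02723385e-04, -1.00223189e-03, -9.10143194e-04,
       -6.21508126e-05,  3.26462818e-04]), 'joint_torque': array([-2.25538038e-04, -5.45610452e+01, -2.74325663e+01,  6.45580678e-02,
        1.88889646e-02, -3.37231802e-05]), 'ee_pos': array([ 138.02785143, -609.07708209,  238.99748902]), 'orientation': array([-3.12078682e+00, -3.49048724e-01,  1.62121986e-04]), 'ft_force': array([-0.54399285, -0.38178509,  0.3350579 ]), 'moment': array([-0.04577953, -0.02084793, -0.00868017]), 'grasp_force': 0.0, 'width': 87.60284293840253}
```

View pics/top0.png

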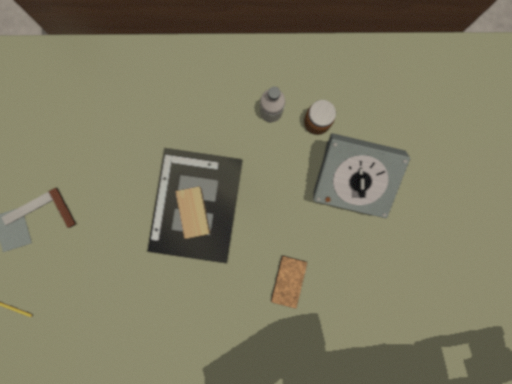

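View pics/side0.png

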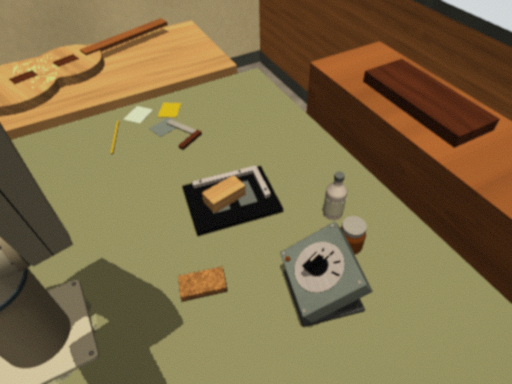

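The top view shows the jig around (195,205) with the block at (192,213), and the panel with its dial at (361,181). The glue is at (272,105), the jar at (320,117) and the sander at (290,282). Next I'll enlarge crops of the jig and the dial.

```bash
python3 - <<'E'
import cv2,numpy as np
i=cv2.imread("pics/top0.png")
a=cv2.resize(i[145:270,145:245],None,fx=4.8,fy=4.8,interpolation=cv2.INTER_CUBIC)
b=cv2.resize(i[130:225,310:410],None,fx=3.2,fy=3.2,interpolation=cv2.INTER_CUBIC)
s=cv2.imread("pics/side0.png")[220:325,275:375]
c=cv2.resize(s,None,fx=2.8,fy=2.8,interpolation=cv2.INTER_CUBIC)
o=np.zeros((600,800,3),np.uint8);o[:,:480]=a;o[:304,480:800]=b;o[304:304+294,480:760]=c[:294]
cv2.imwrite("pics/crop1.png",o)
E
```

```text
(no output)
```

View pics/crop1.png

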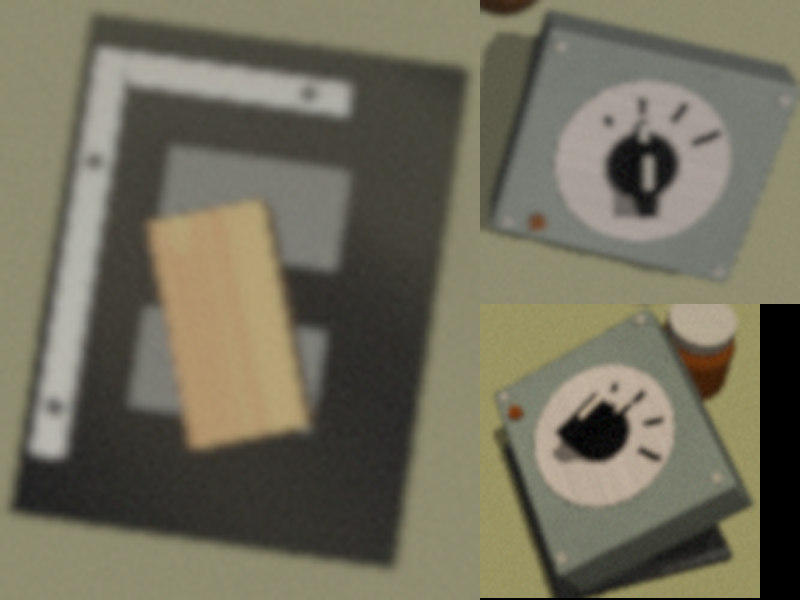

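The crop shows the long fence on the left, its outer corner at (95,47), and the end stop at the top with its end at (353,82). The block's silhouette corners are (148,221), (265,200), (308,428) and (190,450). The dial centre is at (643,160). The marks grow longer clockwise, from (608,121) to (706,137), and the pointer is on the second one at (642,106).

```bash
cat > h.py <<'E'
import numpy as np,cv2
from scipy.optimize import least_squares,minimize
from scipy.spatial.transform import Rotation as Ro
def proj(d,X):
    c=np.atleast_2d(X)@d["R"].T+d["t"]; return np.c_[d["fx"]*c[:,0]/c[:,2]+d["cx"],d["fy"]*c[:,1]/c[:,2]+d["cy"]]
def pose(p,P,z=0):
    P=np.atleast_2d(P).astype(float);c,s=np.cos(p[2]),np.sin(p[2])
    return np.c_[p[0]+c*P[:,0]-s*P[:,1],p[1]+s*P[:,0]+c*P[:,1],P[:,2]+z]
def fit(d,pts,px,p0):
    r=least_squares(lambda p:(proj(d,pose(p,pts))-px).ravel(),p0,x_scale=[10,10,.1]); return r.x,np.abs(r.fun).reshape(-1,2).round(1)
def block8(): return np.array([[x,y,z] for x in(-55,55) for y in(-28,28) for z in(0,40)],float)
# panel face frame: dial point (x up slope,y left,z out) -> panel coords
def face(P):
    P=np.atleast_2d(P).astype(float);c,s=np.cos(np.pi/6),np.sin(np.pi/6)
    return np.c_[c*P[:,0]-s*P[:,2],P[:,1],115+s*P[:,0]+c*P[:,2]]
E
cat > m.py <<'E'
from h import *; from workcell import ctrl, cam
d=cam.get_image("top")
A=lambda L:(np.array(L,float)+.5)/4.8-.5+145
px=A([(95,47),(353,82),(350,117),(28,455),(68,460),(92,14),(12,513)])
P=[(106,86,32),(106,-40,32),(90,-40,32),(-94,86,32),(-94,70,32),(125,95,18),(-125,95,18)]
j,e=fit(d,P,px,[550,150,0]);print("jig",j,e.ravel())
print("corner",pose(j,[90,70,18]))
img=d["img"].astype(int);m=((img[:,:,0]-img[:,:,2])>35).astype(np.uint8)
n,l,st,_=cv2.connectedComponentsWithStats(m);k=l[213,192];M=(l==k).astype(np.uint8);print("area",M.sum())
U=8
def cost(p):
    h=cv2.convexHull(((proj(d,pose(p,block8(),18))-[145,145]+.5)*U).astype(np.float32)).astype(int)
    o=np.zeros((130*U,110*U),np.uint8);cv2.fillConvexPoly(o,h,1)
    o=cv2.resize(o.astype(np.float32),(110,130),interpolation=cv2.INTER_AREA);return np.abs(o-M[145:275,145:255]).sum()
c=pose(j,[0,0,18])[0]
best=min((minimize(cost,[c[0],c[1],j[2]+a],method="Nelder-Mead",options=dict(initial_simplex=[[c[0],c[1],j[2]+a],[c[0]+20,c[1],j[2]+a],[c[0],c[1]+20,j[2]+a],[c[0],c[1],j[2]+a+.2]])) for a in(-.3,0,.3)),key=lambda r:r.fun)
print("block",best.x,best.fun,"rel ang",best.x[2]-j[2])
B=lambda L:(np.array(L,float)-[480,0]+.5)/3.2-.5+[310,130]
px=B([(643,160),(706,137),(681,112),(642,106),(608,121),(548,30),(727,282),(490,232)])
mk=[(r*np.cos(a),r*np.sin(a),3) for r,a in((44.5,-.9),(42.5,-.3),(40.5,.3),(38.5,.9))]
P=face([(0,0,3)]+mk+[(75,85,0),(-75,-85,0),(-75,85,0)])
q,e=fit(d,P,px,[600,-250,0]);print("panel",q,e.ravel())
print("dial",pose(q,face([0,0,0])),"grip",pose(q,face([0,0,32])))
s=cam.get_image("side");print("side check dial px",proj(s,pose(q,face([0,0,3]))),"corner",proj(s,pose(j,[[106,86,32],[-94,86,32],[106,-40,32]])))
E
python3 m.py
```

```text
jig [ 5.53291697e+02  1.65181820e+02 -1.52232626e-01] [0.5 0.1 0.  0.3 0.4 0.3 0.9 0.1 0.5 0.2 0.2 0.3 0.3 0.4]
corner [[652.86601667 220.72418996  18.        ]]
area 1247
block [5.33839822e+02 1.69149732e+02 1.93192096e-01] 59.5 rel ang 0.34542472174398986
panel [ 5.96432810e+02 -2.02174354e+02 -2.30234614e-01] [0.3 0.8 0.  0.2 0.6 0.3 0.1 0.1 0.1 0.2 0.  0.3 0.7 0.6 0.2 0.3]
dial [[ 596.43280987 -202.17435437  115.        ]] grip [[ 580.85500376 -198.52305913  142.71281292]]
side check dial px [[317.81393009 264.41062109]] corner [[255.3486414  164.0076697 ]
 [191.34240111 180.48777652]
 [269.98685293 191.88544748]]
```

```bash
cat >> h.py <<'E'
def down(yaw): c,s=np.cos(yaw),np.sin(yaw); return np.array([[c,s,0],[s,-c,0],[0,0,-1.]])
def delta(tp,TR):
    from workcell import ctrl, cam
    o=ctrl.get_obs();R=Ro.from_rotvec(o["orientation"]).as_matrix()
    print("t",round(o["t"],2),"pos",o["ee_pos"].round(1),"F",o["ft_force"].round(1),"w",round(o["width"],1))
    print("d_tool",(R.T@(np.array(tp)-o["ee_pos"])).round(2),"rv",Ro.from_matrix(R.T@TR).as_rotvec().round(4),"| d after turn",(TR.T@(np.array(tp)-o["ee_pos"])).round(2))
E
python3 -c "
from h import *
delta([500,165,240],down(.193))"
```

```text
t 0.2 pos [ 138.1 -609.2  239.2] F [-0.4  0.   0.9] w 87.8
d_tool [ 5.2407e+02 -6.7514e+02 -1.5000e-01] rv [-0.0009 -0.      0.0298] | d after turn [ 503.73 -690.45   -0.8 ]
```

```bash
R='[[21,-27,0,0,0,0],[21,-27,0,0,0,0],[21,-27,0,0,0,0],[21,-27,0,0,0,0],[21,-27,0,0,0,0]]' ; true
python3 jog.py '[[21,-27,0,0,0,0.03],[21,-27,0,0,0,0],[21,-27,0,0,0,0],[21,-27,0,0,0,0],[21,-27,0,0,0,0]]' 88
python3 jog.py '[[21,-27,0,0,0,0],[21,-27,0,0,0,0],[21,-27,0,0,0,0],[21,-27,0,0,0,0],[21,-27,0,0,0,0]]'
python3 jog.py '[[21,-27,0,0,0,0],[21,-27,0,0,0,0],[21,-27,0,0,0,0],[21,-27,0,0,0,0],[21,-27,0,0,0,0]]'
python3 jog.py '[[21,-27,0,0,0,0],[21,-27,0,0,0,0],[21,-27,0,0,0,0],[21,-27,0,0,0,0],[21,-27,0,0,0,0]]'
python3 jog.py '[[21,-27,0,0,0,0],[21,-27,0,0,0,0],[21,-27,0,0,0,0],[21,-27,0,0,0,0],[0,0,0,0,0,0]]'
python3 - <<'E'
from h import *; from workcell import ctrl, cam
delta([500,165,240],down(.193))
d=cam.get_image("wrist");cv2.imwrite("pics/w1.png",cv2.resize(d["img"][:,:,::-1],(800,600)))
print(d)if 0 else np.savez("w1.npz",**d)
E
```

```text
t: 0.62
ee_pos: [214.7, -454.9, 239.5]
orientation: [-3.127, -0.302, 0.0]
ft_force: [0.4, -0.4, -0.2]
width: 87.8
grasp_force: 0.0
t: 1.03
ee_pos: [291.9, -302.3, 239.7]
orientation: [3.127, 0.302, 0.0]
ft_force: [0.4, 0.4, 0.4]
width: 87.6
grasp_force: 0.0
t: 1.45
ee_pos: [369.1, -149.6, 239.8]
orientation: [3.127, 0.302, 0.001]
ft_force: [1.0, -0.0, -0.4]
width: 88.0
grasp_force: 0.0
t: 1.87
ee_pos: [446.4, 3.2, 239.8]
orientation: [3.127, 0.303, 0.0]
ft_force: [0.8, -1.4, 0.9]
width: 87.5
grasp_force: 0.0
t: 2.28
ee_pos: [510.4, 127.9, 240.0]
orientation: [-3.125, -0.307, -0.005]
ft_force: [-0.2, 0.2, -0.4]
width: 87.9
grasp_force: 0.0
t 2.28 pos [510.4 127.9 240. ] F [-0.2  0.2 -0.4] w 87.9
d_tool [ -2.94 -38.45  -0.  ] rv [-0.0012 -0.003   0.0029] | d after turn [ -3.06 -38.44  -0.04]
```

View pics/w1.png

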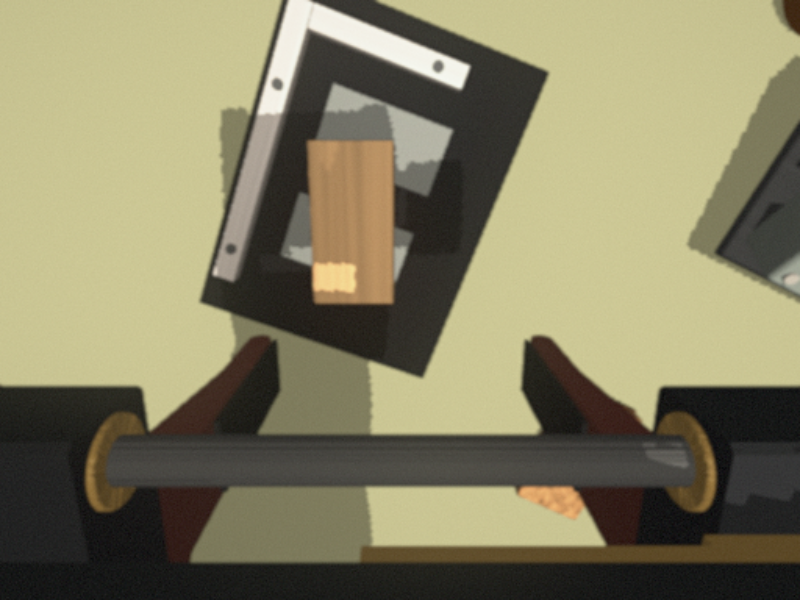

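The wrist view shows the end stop's end at (471,66)/(463,90), the long fence's near end at (213,277)/(237,282), and the fence's inside corner at (309,30). The plate corners are (547,72), (423,377) and (202,301). The block's silhouette corners are (307,141), (393,140), (393,303) and (314,303).

```bash
cat > w.py <<'E'
from h import *
d=dict(np.load("w1.npz"))
S=lambda L:(np.array(L,float)+.5)/1.5625-.5
px=S([(471,66),(463,90),(213,277),(237,282),(310,32),(547,72),(423,377),(202,301)])
P=[(106,-40,32),(90,-40,32),(-94,86,32),(-94,70,32),(90,70,32),(125,-95,18),(-125,-95,18),(-125,95,18)]
j,e=fit(d,P,px,[553,165,-.15]);print("jig",j,e.ravel())
q=S([(307,141),(350,140.5),(393,140),(393,220),(393,303),(354,303),(314,303),(310,222)]).astype(np.float32)
def c(p):
    h=cv2.convexHull(proj(d,pose(p,block8(),18)).astype(np.float32)); return [cv2.pointPolygonTest(h,tuple(map(float,x)),True) for x in q]
r=least_squares(c,[534,169,.193],x_scale=[10,10,.1],diff_step=1e-3);print("block",r.x,np.round(r.fun,1),"rel",r.x[2]-j[2])
print(proj(d,pose(r.x,block8(),18))*1.5625)
print("corner",pose(j,[90,70,18]),"home",pose(j,[35,42,18]))
E
python3 w.py
```

```text
jig [ 5.52267065e+02  1.62896444e+02 -1.55219935e-01] [0.3 0.1 0.3 0.  0.5 0.6 1.5 0.8 1.6 2.3 3.1 0.4 1.1 2.3 1.6 2.1]
block [5.33721968e+02 1.65931014e+02 1.85289543e-01] [ 0.2  0.5 -0.1  0.6 -0.2  0.4  0.2  0.1] rel 0.3405094779888216
[[393.1480022  289.47607797]
 [392.30465573 303.76817775]
 [321.54068545 288.75792101]
 [312.5558676  302.97185129]
 [394.12847256 142.45421333]
 [393.33072163 139.81733322]
 [316.78762264 141.6438333 ]
 [306.40518977 138.90582694]]
corner [[652.00686276 218.14110725  18.        ]] home [[593.33937031 198.98059241  18.        ]]
```

```bash
python3 -c "
from h import *
delta([533.8,167,52],down(.187))"
```

```text
t 2.33 pos [508.7 125.8 239.5] F [ 0.3 -0.1 -0.4] w 87.5
d_tool [ 32.5  -35.46 187.56] rv [-0.0002 -0.0006  0.0092] | d after turn [ 32.29 -35.8  187.53]
```

```bash
python3 jog.py '[[16,-18,0,0,0,0.009],[16.4,-17.7,25,0,0,0],[0,0,30,0,0,0],[0,0,30,0,0,0],[0,0,30,0,0,0]]'
python3 jog.py '[[0,0,25,0,0,0],[0,0,20,0,0,0],[0,0,15,0,0,0],[0,0,12.5,0,0,0],[0,0,0,0,0,0]]'
python3 jog.py '[[0,0,0,0,0,0],[0,0,0,0,0,0],[0,0,0,0,0,0],[0,0,0,0,0,0],[0,0,0,0,0,0]]' 50
python3 -c "
from h import *
delta([590.2,195.5,52],down(-.154))"
```

```text
t: 2.75
ee_pos: [532.4, 163.9, 123.6]
orientation: [3.128, 0.288, 0.0]
ft_force: [-0.1, 0.8, -0.6]
width: 87.6
grasp_force: 0.0
t: 3.17
ee_pos: [531.0, 163.4, 50.0]
orientation: [3.128, 0.287, -0.007]
ft_force: [-0.3, -0.5, -0.8]
width: 87.3
grasp_force: 0.0
t: 3.58
ee_pos: [533.3, 164.8, 53.0]
orientation: [-3.128, -0.288, -0.002]
ft_force: [0.2, 1.1, 0.9]
width: 58.0
grasp_force: 0.4
t 3.58 pos [533.3 164.8  53. ] F [0.2 1.1 0.9] w 58.0
d_tool [ 61.51 -19.82   1.13] rv [-0.0004 -0.0014  0.3379] | d after turn [ 51.46 -39.09   1.03]
```

```bash
python3 jog.py '[[0,0,0,0,0,0],[0,0,0,0,0,0],[0,0,0,0,0,0]]'
python3 jog.py '[[0,0,0,0,0,0.07],[0,0,0,0,0,0.07],[0,0,0,0,0,0.07],[0,0,0,0,0,0.07],[0,0,0,0,0,0.058]]'
python3 - <<'E'
from h import *; from workcell import ctrl, cam
delta([590.2,195.5,52],down(-.154))
d=cam.get_image("wrist");cv2.imwrite("pics/w2.png",cv2.resize(d["img"][:,:,::-1],(800,600)));np.savez("w2.npz",**d)
E
```

```text
t: 3.83
ee_pos: [533.3, 164.8, 53.0]
orientation: [-3.128, -0.288, -0.002]
ft_force: [-1.1, -1.1, 6.2]
width: 55.9
grasp_force: 30.0
t: 4.25
ee_pos: [533.7, 164.8, 53.0]
orientation: [-3.131, 0.247, -0.003]
ft_force: [0.6, 0.4, 6.2]
width: 56.0
grasp_force: 30.0
t 4.25 pos [533.7 164.8  53. ] F [0.6 0.4 6.2] w 56.0
d_tool [ 50.97 -39.13   1.11] rv [-0.0007 -0.0019 -0.0032] | d after turn [ 51.1  -38.97   0.99]
```

View pics/w2.png

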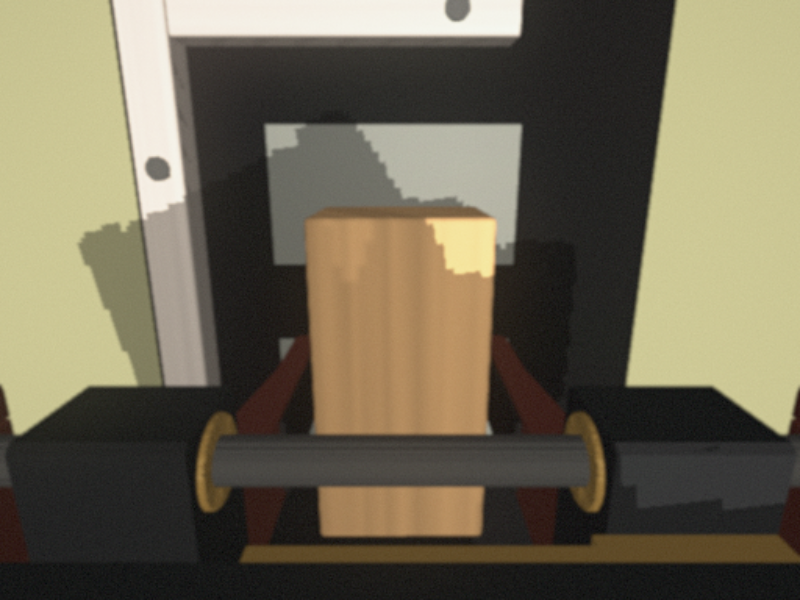

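The block is gripped and square to the fence. The inside corner at plate level is near (190,45), with the end stop's top edge at row 38. The long fence's inner foot runs from (190,45) to (219,383). The block's far top edge is at row 217, from x=307 to 494.

```bash
python3 - <<'E'
from h import *
d=dict(np.load("w2.npz"))
def ray(p,z):
    p=(np.array(p,float)+.5)/1.5625-.5
    v=d["R"].T@np.array([(p[0]-d["cx"])/d["fx"],(p[1]-d["cy"])/d["fy"],1]);C=-d["R"].T@d["t"];return (C+v*(z-C[2])/v[2])[:2].round(1)
print("cam",-d["R"].T@d["t"])
L=[((190,45),18),((521,45),18),((219,383),18),((172,38),32),((520,37),32),((206,383),32),((307,217),58),((494,217),58),((306,217),58),((321,535),58),((482,535),58),((310,208),18),((310,208),58)]
c,s=np.cos(-.154),np.sin(-.154)
for p,z in L:
    w=ray(p,z)-[533.7,164.8]; print(p,z,ray(p,z),"in tool-yaw frame",(c*w[0]+s*w[1]).round(1),(-s*w[0]+c*w[1]).round(1))
E
```

```text
cam [603.17319533 153.45422505 197.74427654]
(190, 45) 18 [652.6 217.8] in tool-yaw frame 109.4 70.6
(521, 45) 18 [635.  107.2] in tool-yaw frame 108.9 -41.4
(219, 383) 18 [530.  239.4] in tool-yaw frame -15.1 73.1
(172, 38) 32 [651.6 217.8] in tool-yaw frame 108.4 70.5
(520, 37) 32 [634.8 110.9] in tool-yaw frame 108.2 -37.8
(206, 383) 32 [536.4 237.5] in tool-yaw frame -8.5 72.3
(307, 217) 58 [592.7 182.3] in tool-yaw frame 55.6 26.3
(494, 217) 58 [584.3 129.4] in tool-yaw frame 55.4 -27.2
(306, 217) 58 [592.8 182.6] in tool-yaw frame 55.7 26.7
(321, 535) 58 [485.3 200. ] in tool-yaw frame -53.2 27.4
(482, 535) 58 [476.7 145.2] in tool-yaw frame -53.3 -28.1
(310, 208) 18 [592.8 188.8] in tool-yaw frame 54.7 32.8
(310, 208) 58 [595.1 180.9] in tool-yaw frame 58.2 25.3
```

```bash
python3 jog.py '[[10,-8,0,0,0,0.008],[10,-8,0,0,0,0],[10,-8,0,0,0,0],[10,-8,0,0,0,0],[8,-7,0,0,0,0]]'
python3 jog.py '[[0,0,0,0,0,0],[0,-2,0,0,0,0],[0,0,0,0,0,0]]'
python3 jog.py '[[0,-2,0,0,0,0],[0,0,0,0,0,0]]'
```

```text
t: 4.72
ee_pos: [586.6, 195.5, 52.8]
orientation: [3.131, -0.254, -0.001]
ft_force: [-3.3, -2.4, 8.7]
width: 56.1
grasp_force: 30.0
t: 4.97
ee_pos: [587.7, 197.6, 52.9]
orientation: [-3.131, 0.254, -0.004]
ft_force: [3.4, -0.6, 3.9]
width: 55.8
grasp_force: 30.0
t: 5.13
ee_pos: [587.3, 199.1, 52.8]
orientation: [3.131, -0.254, 0.002]
ft_force: [1.2, -1.2, 6.3]
width: 55.8
grasp_force: 30.0
```

```bash
python3 jog.py '[[0,-1.5,0,0,0,0],[0,0,0,0,0,0]]'
python3 jog.py '[[0,-1,0,0,0,0],[0,0,0,0,0,0]]'
```

```text
t: 5.3
ee_pos: [587.3, 200.3, 52.8]
orientation: [3.131, -0.254, 0.001]
ft_force: [-0.2, -3.2, 7.3]
width: 56.0
grasp_force: 30.0
t: 5.47
ee_pos: [587.3, 201.1, 52.8]
orientation: [3.13, -0.254, 0.0]
ft_force: [-0.1, -4.5, 8.1]
width: 55.8
grasp_force: 30.0
```

```bash
python3 jog.py '[[0,-1,0,0,0,0],[0,0,0,0,0,0]]'
python3 jog.py '[[0,-1,0,0,0,0],[0,0,0,0,0,0]]'
```

```text
t: 5.63
ee_pos: [587.4, 201.6, 52.8]
orientation: [3.13, -0.253, -0.0]
ft_force: [-0.5, -7.0, 8.5]
width: 55.7
grasp_force: 30.0
t: 5.8
ee_pos: [587.4, 201.6, 52.8]
orientation: [3.128, -0.252, -0.001]
ft_force: [-0.0, -11.4, 9.8]
width: 55.7
grasp_force: 30.0
```

Y contact is made (201.6 mm, −11 N). Next I'll push along x into the end stop.

```bash
python3 jog.py '[[2,0,0,0,0,0],[2,0,0,0,0,0],[0,0,0,0,0,0]]'
python3 jog.py '[[1,0,0,0,0,0],[0,0,0,0,0,0]]'
python3 jog.py '[[1,0,0,0,0,0],[0,0,0,0,0,0]]'
```

```text
t: 6.05
ee_pos: [588.2, 201.5, 52.7]
orientation: [3.128, -0.254, -0.011]
ft_force: [-11.7, -5.8, 18.8]
width: 55.6
grasp_force: 30.0
t: 6.22
ee_pos: [588.5, 201.4, 52.7]
orientation: [3.128, -0.254, -0.013]
ft_force: [-14.1, -5.6, 20.8]
width: 55.5
grasp_force: 30.0
t: 6.38
ee_pos: [589.3, 201.3, 52.7]
orientation: [3.128, -0.254, -0.013]
ft_force: [-14.2, -6.5, 20.7]
width: 56.3
grasp_force: 30.0
```

```bash
python3 - <<'E'
from h import *; from workcell import ctrl, cam
d=cam.get_image("wrist");cv2.imwrite("pics/w3.png",cv2.resize(d["img"][:,:,::-1],(800,600)));np.savez("w3.npz",**d)
E
```

```text
(no output)
```

View pics/w3.png

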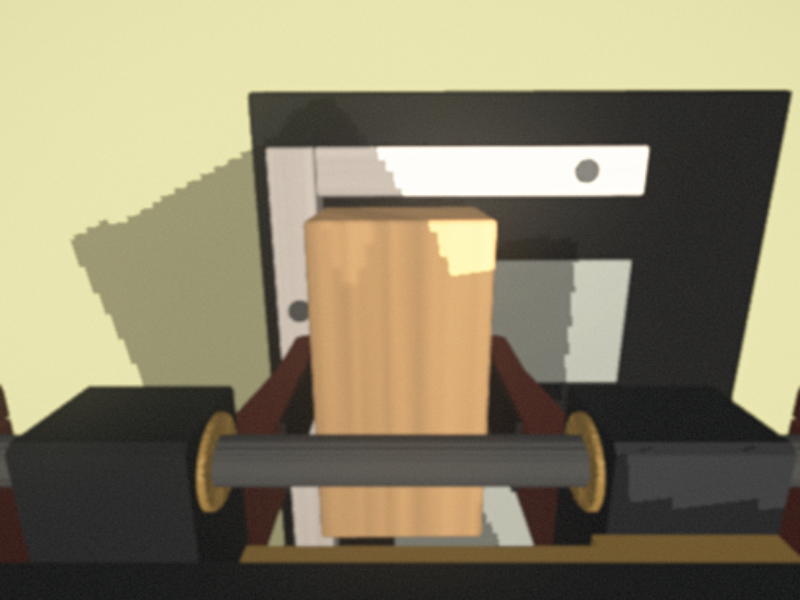

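The block is flush with the long fence. Its far edge (row 207) still shows a small gap to the end stop (row 195). I'll ease the downward and sideways load, then push x again.

```bash
python3 jog.py '[[0,0.7,-0.7,0,0,0],[0,0,0,0,0,0]]'
python3 jog.py '[[1.5,0,0,0,0,0],[0,0,0,0,0,0]]'
python3 jog.py '[[1.5,0,0,0,0,0],[0,0,0,0,0,0]]'
```

```text
t: 6.6
ee_pos: [590.9, 201.0, 52.7]
orientation: [3.129, -0.254, -0.007]
ft_force: [-6.7, -3.7, 8.5]
width: 56.4
grasp_force: 30.0
t: 6.77
ee_pos: [592.1, 200.8, 52.7]
orientation: [3.129, -0.254, -0.009]
ft_force: [-7.8, -3.7, 11.3]
width: 55.9
grasp_force: 30.0
t: 6.93
ee_pos: [593.6, 200.6, 52.7]
orientation: [3.129, -0.254, -0.009]
ft_force: [-7.9, -3.4, 11.0]
width: 55.9
grasp_force: 30.0
```

```bash
python3 jog.py '[[1,0,0,0,0,0],[0,0,0,0,0,0]]'
python3 jog.py '[[1,0,0,0,0,0],[0,0,0,0,0,0]]'
python3 jog.py '[[1,0,0,0,0,0],[0,0,0,0,0,0]]'
```

```text
t: 7.1
ee_pos: [593.9, 200.5, 52.7]
orientation: [3.129, -0.254, -0.011]
ft_force: [-11.1, -3.3, 12.9]
width: 55.8
grasp_force: 30.0
t: 7.27
ee_pos: [594.0, 200.5, 52.7]
orientation: [3.128, -0.254, -0.014]
ft_force: [-13.5, -2.1, 15.1]
width: 56.0
grasp_force: 30.0
t: 7.43
ee_pos: [594.2, 200.5, 52.6]
orientation: [3.128, -0.254, -0.016]
ft_force: [-16.9, -1.6, 17.0]
width: 56.1
grasp_force: 30.0
```

```bash
python3 jog.py '[[0,0,0,0,0,0],[0,0,0,0,0,0],[0,0,0,0,0,0],[0,0,0,0,0,0],[0,0,0,0,0,0]]' 80
python3 jog.py '[[0,0,-10,0,0,0],[0,0,-25,0,0,0],[-20,5,-30,0,0,0],[-35,0,-30,0,0,0],[-35,0,-15,0,0,0]]'
python3 jog.py '[[0,0,0,0,0,0],[0,0,0,0,0,0]]' 0
python3 - <<'E'
from h import *; from workcell import ctrl, cam
delta([594,200.5,52],down(-.162))
d=cam.get_image("wrist");cv2.imwrite("pics/w4.png",cv2.resize(d["img"][:,:,::-1],(800,600)));np.savez("w4.npz",**d)
E
```

```text
t: 7.85
ee_pos: [599.7, 201.2, 52.7]
orientation: [-3.131, 0.255, -0.0]
ft_force: [0.1, 0.2, -0.3]
width: 79.9
grasp_force: 0.0
t: 8.27
ee_pos: [514.7, 210.6, 163.3]
orientation: [-3.129, 0.257, -0.007]
ft_force: [0.3, 1.4, -0.5]
width: 80.5
grasp_force: 0.0
t: 8.43
ee_pos: [512.9, 210.7, 161.8]
orientation: [-3.13, 0.252, -0.004]
ft_force: [0.3, 0.0, -0.3]
width: 70.3
grasp_force: 0.0
t 8.43 pos [512.9 210.7 161.8] F [ 0.3  0.  -0.3] w 70.3
d_tool [ 81.47  -2.79 109.99] rv [-0.0012 -0.0022  0.0011] | d after turn [ 81.71  -3.01 109.81]
```

View pics/w4.png

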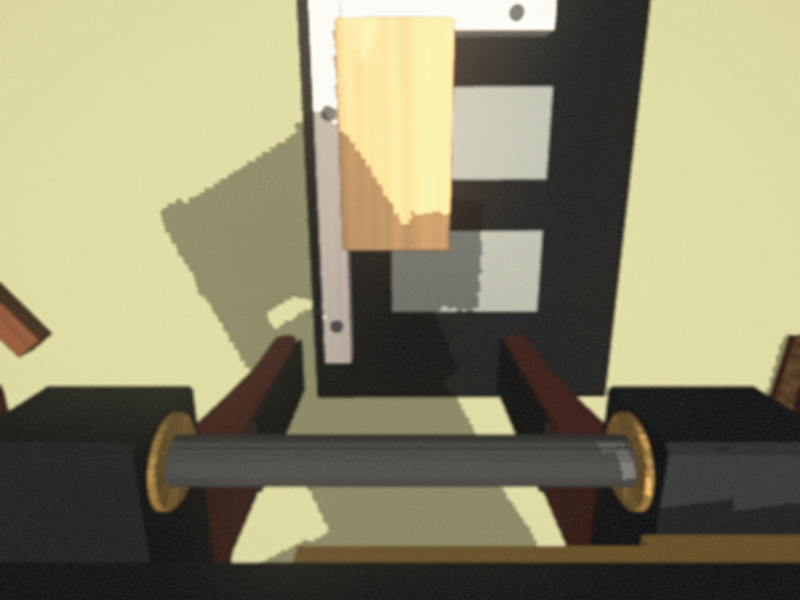

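The block looks seated against both fences (long side at x≈338–450, far end on the stop). I'll firm it up with gentle pushes from the closed fingers, first on the end and then on the side.

```bash
python3 jog.py '[[0,-3,30,0,0,0],[0,0,30,0,0,0],[0,0,25,0,0,0],[0,0,20,0,0,0],[0,0,15,0,0,0]]' 0
python3 jog.py '[[4,0,0,0,0,0],[4,0,0,0,0,0],[2,0,0,0,0,0],[2,0,0,0,0,0],[0,0,0,0,0,0]]'
python3 jog.py '[[1,0,0,0,0,0],[1,0,0,0,0,0],[0,0,0,0,0,0]]'
python3 jog.py '[[1,0,0,0,0,0],[1,0,0,0,0,0],[0,0,0,0,0,0]]'
```

```text
t: 8.9
ee_pos: [513.9, 212.6, 37.0]
orientation: [3.13, -0.255, -0.004]
ft_force: [-0.4, -0.2, -0.2]
width: 32.9
grasp_force: 0.0
t: 9.32
ee_pos: [526.7, 211.3, 40.3]
orientation: [-3.131, 0.255, -0.002]
ft_force: [0.3, -0.7, -0.7]
width: 1.2
grasp_force: 0.0
t: 9.57
ee_pos: [527.8, 211.0, 40.4]
orientation: [-3.131, 0.254, -0.001]
ft_force: [0.0, 0.1, -0.4]
width: 0.5
grasp_force: 0.0
t: 9.82
ee_pos: [528.1, 210.7, 40.0]
orientation: [3.131, -0.255, -0.004]
ft_force: [-5.2, 2.5, 5.0]
width: 0.2
grasp_force: 2.8
```

```bash
python3 jog.py '[[1,0,0,0,0,0],[1,0,0,0,0,0],[0,0,0,0,0,0]]'
python3 jog.py '[[1,0,0,0,0,0],[1,0,0,0,0,0],[0,0,0,0,0,0]]'
python3 -c "
from h import *
delta([594,200.5,40],down(-.162))"
```

```text
t: 10.07
ee_pos: [528.0, 210.5, 39.8]
orientation: [3.13, -0.255, -0.01]
ft_force: [-12.4, 4.7, 9.0]
width: 0.6
grasp_force: 6.4
t: 10.32
ee_pos: [528.0, 210.3, 39.7]
orientation: [3.129, -0.255, -0.016]
ft_force: [-18.9, 8.0, 13.6]
width: 0.5
grasp_force: 10.0
t 10.32 pos [528.  210.3  39.7] F [-18.9   8.   13.6] w 0.5
d_tool [66.68 -0.94 -0.98] rv [ 0.0029  0.0099 -0.0003] | d after turn [66.69 -0.92 -0.31]
```

```bash
python3 jog.py '[[-10,0,0,0,0,0],[-10,0,-2,0,0,0],[0,25,0,0,0,0],[0,25,0,0,0,0],[0,0,0,0,0,0]]'
python3 -c "
from h import *
delta([594,200.5,42],down(-.162))"
```

```text
t: 10.73
ee_pos: [503.8, 161.1, 41.9]
orientation: [3.13, -0.256, -0.003]
ft_force: [0.4, 0.6, 0.1]
width: 0.7
grasp_force: 0.0
t 10.73 pos [503.8 161.1  41.9] F [0.4 0.6 0.1] w 0.7
d_tool [ 82.58 -53.51  -0.35] rv [ 0.0015  0.0018 -0.0015] | d after turn [ 82.66 -53.39  -0.12]
```

```bash
python3 jog.py '[[28,0,0,0,0,0],[28,0,0,0,0,0],[26,0,0,0,0,0],[0,-4,0,0,0,0],[0,-4,0,0,0,0]]'
python3 jog.py '[[0,-2,0,0,0,0],[0,-1,0,0,0,0],[0,0,0,0,0,0]]'
python3 jog.py '[[0,-1,0,0,0,0],[0,-1,0,0,0,0],[0,0,0,0,0,0]]'
python3 jog.py '[[0,-1,0,0,0,0],[0,-1,0,0,0,0],[0,0,0,0,0,0]]'
```

```text
t: 11.15
ee_pos: [588.9, 158.6, 42.1]
orientation: [-3.131, 0.257, -0.002]
ft_force: [0.1, -0.7, 0.3]
width: 0.3
grasp_force: 0.0
t: 11.4
ee_pos: [587.1, 162.1, 41.8]
orientation: [3.131, -0.253, -0.002]
ft_force: [0.3, -0.8, -0.3]
width: 0.6
grasp_force: 0.0
t: 11.65
ee_pos: [587.5, 162.7, 41.9]
orientation: [3.13, -0.253, -0.003]
ft_force: [-2.3, -4.8, 2.1]
width: 0.5
grasp_force: 2.5
t: 11.9
ee_pos: [587.4, 163.0, 42.0]
orientation: [3.128, -0.253, -0.005]
ft_force: [-3.7, -13.5, 6.5]
width: -0.3
grasp_force: 7.5
```

The block is firmly home on both faces. Now I'll back away and head for the panel.

```bash
python3 jog.py '[[0,10,0,0,0,0],[0,15,-20,0,0,0],[0,20,-35,0,0,0],[0,15,-38,0,0,0],[0,0,-38,0,0,0]]' 60
cat > g.py <<'E'
from h import *; import sys
def tool(q,a):   # a: pointer angle from dial x towards y
    Rd=Ro.from_euler("z",q[2]).as_matrix()@Ro.from_euler("y",-np.pi/6).as_matrix()
    return Rd@np.array([[np.cos(a),np.sin(a),0],[np.sin(a),-np.cos(a),0],[0,0,-1]])
if __name__=="__main__":
    q=eval(sys.argv[1]);h=float(sys.argv[2]);a=float(sys.argv[3])
    delta(pose(q,face([0,0,h]))[0],tool(q,a))
E
python3 g.py "[596.4,-202.2,-.230]" 150 .3
python3 -c "
from h import *
d=Ro.from_euler('y',-np.pi/6).as_matrix();print(d@[0,0,1])"
```

```text
t: 12.32
ee_pos: [577.8, 103.9, 173.6]
orientation: [3.13, -0.257, -0.004]
ft_force: [1.0, -0.0, -0.2]
width: 30.3
grasp_force: 0.0
t 12.32 pos [577.8 103.9 173.6] F [ 1.  -0.  -0.2] w 30.3
d_tool [ -6.71 294.04 -70.92] rv [-0.0947  0.5185 -0.2282] | d after turn [-42.11 294.46 -55.27]
[-0.5        0.         0.8660254]
```

```bash
python3 jog.py '[[0,15,-15,-0.019,0.104,-0.046],[0,15,-15,-0.019,0.104,-0.046],[0,15,-15,-0.019,0.104,-0.046],[0,15,-15,-0.019,0.104,-0.046],[0,15,-15,-0.019,0.104,-0.046]]' 60
python3 jog.py '[[0,0,0,0,0,0]]'
python3 g.py "[596.4,-202.2,-.230]" 150 .3
```

```text
t: 12.73
ee_pos: [558.2, 35.9, 250.9]
orientation: [2.905, 0.111, 0.768]
ft_force: [0.6, -0.4, 0.5]
width: 59.4
grasp_force: 0.0
t: 12.82
ee_pos: [554.5, 34.6, 249.7]
orientation: [2.905, 0.11, 0.761]
ft_force: [-0.3, 0.2, -0.6]
width: 59.8
grasp_force: 0.0
t 12.82 pos [554.5  34.6 249.7] F [-0.3  0.2 -0.6] w 59.8
d_tool [-52.42 215.28  13.66] rv [-0.0002 -0.0065  0.0049] | d after turn [-51.27 215.53  14.03]
```

```bash
python3 jog.py '[[-8,31,2,0,0,0],[-8,31,2,0,0,0],[-8,31,2,0,0,0],[-8,31,2,0,0,0],[-8,31,2,0,0,0]]' 60
python3 jog.py '[[-7,31,2,0,0,0],[-4,29,2,0,0,0],[0,0,0,0,0,0],[0,0,0,0,0,0]]'
python3 g.py "[596.4,-202.2,-.230]" 150 .3
python3 - <<'E'
from h import *; from workcell import ctrl, cam
d=cam.get_image("wrist");cv2.imwrite("pics/w5.png",cv2.resize(d["img"][:,:,::-1],(800,600)));np.savez("w5.npz",**d)
E
```

```text
t: 13.23
ee_pos: [534.4, -123.5, 244.5]
orientation: [2.909, 0.106, 0.759]
ft_force: [-0.5, 0.9, -0.6]
width: 60.0
grasp_force: 0.0
t: 13.57
ee_pos: [528.9, -184.8, 244.4]
orientation: [2.909, 0.1, 0.758]
ft_force: [0.1, -0.5, 0.6]
width: 59.6
grasp_force: 0.0
t 13.57 pos [ 528.9 -184.8  244.4] F [ 0.1 -0.5  0.6] w 59.6
d_tool [-4.57  0.15 -3.08] rv [-0.0013 -0.0036 -0.0017] | d after turn [-4.58  0.15 -3.06]
```

View pics/w5.png

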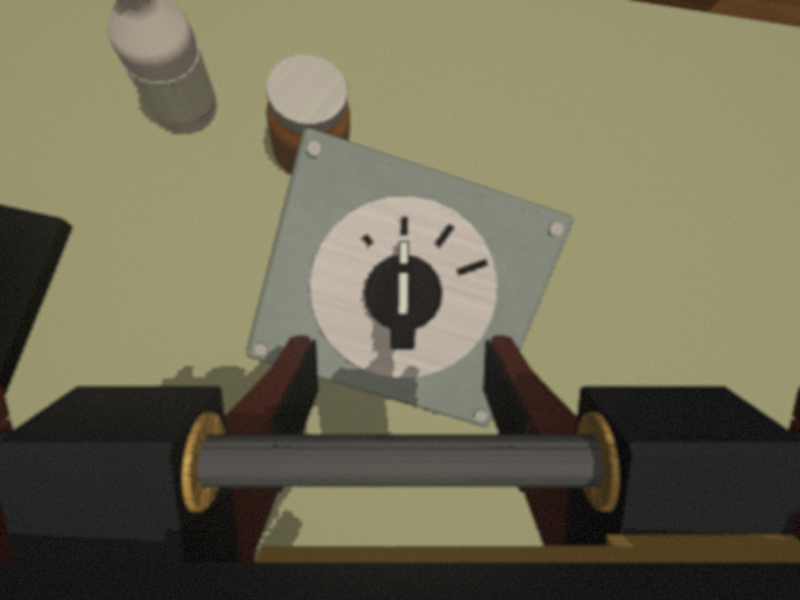

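The wrist view shows the dial centre at (403,287), marks at (367,240), (404,226), (444,236) and (472,267), and face corners at (308,128), (572,216), (488,425) and (248,356). The white pointer line is vertical at x=403, on the second mark.

```bash
python3 - <<'E'
from h import *
d=dict(np.load("w5.npz"))
S=lambda L:(np.array(L,float)+.5)/1.5625-.5
px=S([(403.5,287),(472,267),(444,236),(404,226),(367,240),(308,128),(572,216),(488,425),(248,356)])
mk=[(r*np.cos(a),r*np.sin(a),3) for r,a in((44.5,-.9),(42.5,-.3),(40.5,.3),(38.5,.9))]
P=face([(0,0,3)]+mk+[(75,85,0),(75,-85,0),(-75,-85,0),(-75,85,0)])
q,e=fit(d,P,px,[596,-202,-.23]);print("panel",q,e.ravel())
# bar check: ends at x -24..20, z 41 of bar
a=.3;b=face([(x*np.cos(a),x*np.sin(a),41) for x in(-24,0,20)]);print(proj(d,pose(q,b))*1.5625)
E
```

```text
panel [ 5.95812865e+02 -2.04394614e+02 -2.42020175e-01] [0.3 2.2 0.3 1.  0.4 1.3 0.4 1.  0.8 0.8 3.6 2.4 3.8 0.4 1.5 2.9 2.9 0.9]
[[403.22271842 349.40732658]
 [403.6618662  307.7580097 ]
 [404.04371321 271.54316914]]
```

```bash
python3 g.py "[595.8,-204,-.238]" 33 .3
```

```text
t 13.62 pos [ 528.7 -183.7  244.2] F [-0.5  0.   0.4] w 60.4
d_tool [ -5.46   3.2  113.88] rv [-0.0059 -0.0045  0.007 ] | d after turn [ -4.93   2.57 113.92]
```

```bash
python3 jog.py '[[-5,2,15,0,0,0.005],[0,0,25,0,0,0],[0,0,25,0,0,0],[0,0,20,0,0,0],[0,0,14,0,0,0]]' 50
python3 jog.py '[[0,0,8,0,0,0],[0,0,5,0,0,0],[0,0,0,0,0,0],[0,0,0,0,0,0]]'
python3 g.py "[595.8,-204,-.238]" 33 .3
```

```text
t: 14.03
ee_pos: [573.4, -195.0, 154.9]
orientation: [2.911, 0.102, 0.758]
ft_force: [-0.3, -0.5, -0.5]
width: 49.8
grasp_force: 0.0
t: 14.37
ee_pos: [579.3, -197.3, 145.6]
orientation: [2.91, 0.101, 0.759]
ft_force: [-0.6, -0.0, -0.2]
width: 50.3
grasp_force: 0.0
t 14.37 pos [ 579.3 -197.3  145.6] F [-0.6 -0.  -0.2] w 50.3
d_tool [-0.79  2.46  2.27] rv [-0.0063 -0.0053  0.0054] | d after turn [-0.77  2.45  2.29]
```

```bash
python3 jog.py '[[0,1,1.5,0,0,0],[0,0,0,0,0,0],[0,0,0,0,0,0],[0,0,0,0,0,0],[0,0,0,0,0,0]]' 5
python3 jog.py '[[0,0,0,0,0,0],[0,0,0,0,0,0],[0,0,0,0,0,0],[0,0,0,0,0,0]]'
python3 g.py "[595.8,-204,-.238]" 33 .3
```

```text
t: 14.78
ee_pos: [579.8, -199.7, 144.9]
orientation: [2.908, 0.099, 0.76]
ft_force: [0.1, -0.4, -0.4]
width: 20.2
grasp_force: 0.0
t: 15.12
ee_pos: [579.8, -199.5, 144.8]
orientation: [2.909, 0.099, 0.76]
ft_force: [-2.9, 2.1, 5.1]
width: 14.0
grasp_force: 30.0
t 15.12 pos [ 579.8 -199.5  144.8] F [-2.9  2.1  5.1] w 14.0
d_tool [-0.65  0.4   1.06] rv [-0.005  -0.0058  0.0046] | d after turn [-0.65  0.4   1.07]
```

```bash
python3 jog.py '[[0,0,0,0,0,0.06],[0,0,0,0,0,0.06],[0,0,0,0,0,0.06],[0,0,0,0,0,0.06],[0,0,0,0,0,0.06]]'
python3 jog.py '[[0,0,0,0,0,0.06],[0,0,0,0,0,0.06],[0,0,0,0,0,0.06],[0,0,0,0,0,0.06],[0,0,0,0,0,0.06]]'
python3 jog.py '[[0,0,0,0,0,0],[0,0,0,0,0,0]]'
python3 g.py "[595.8,-204,-.238]" 33 -.3
python3 -c "
from workcell import ctrl, cam;print(ctrl.get_obs()['moment'])"
```

```text
t: 15.53
ee_pos: [579.8, -199.9, 144.8]
orientation: [2.959, -0.349, 0.801]
ft_force: [-3.6, 0.4, 4.7]
width: 13.5
grasp_force: 30.0
t: 15.95
ee_pos: [579.6, -200.2, 144.7]
orientation: [-2.905, 0.797, -0.814]
ft_force: [-4.8, -2.4, 5.6]
width: 14.2
grasp_force: 30.0
t: 16.12
ee_pos: [579.6, -200.2, 144.7]
orientation: [-2.907, 0.793, -0.814]
ft_force: [-4.7, -0.9, 4.8]
width: 14.0
grasp_force: 30.0
t 16.12 pos [ 579.6 -200.2  144.7] F [-4.7 -0.9  4.8] w 14.0
d_tool [-0.47  0.06  1.05] rv [-0.0066 -0.0026  0.0039] | d after turn [-0.46  0.05  1.05]
[-0.43714034  0.52070254 -0.35765108]
```

Turned by 0.6 rad. I'll release, retract and look.

```bash
python3 jog.py '[[0,0,0,0,0,0],[0,0,0,0,0,0],[0,0,0,0,0,0],[0,0,0,0,0,0],[0,0,0,0,0,0]]' 50
python3 jog.py '[[0,0,-10,0,0,0],[0,0,-25,0,0,0],[0,0,-30,0,0,0],[0,0,-30,0,0,0],[0,0,-30,0,0,0]]'
python3 jog.py '[[0,0,0,0,0,0],[0,0,0,0,0,0]]'
python3 - <<'E'
from h import *; from workcell import ctrl, cam
o=cam.get_image("wrist")["img"][60:300,130:400,::-1];t=cam.get_image("top")["img"][:,:,::-1]
cv2.imwrite("pics/raw_top.png",t)
a=cv2.resize(o,(432,384));b=cv2.resize(t[145:270,145:245],None,fx=3.6,fy=4.8*.75,interpolation=cv2.INTER_CUBIC)
v=np.zeros((560,800,3),np.uint8);v[:384,:432]=a;v[:450,434:794]=b;v[386:558,:300]=cv2.resize(t[70:320,230:440],(300,172))
cv2.imwrite("pics/w6.png",v)
E
```

```text
t: 16.53
ee_pos: [579.8, -199.5, 144.4]
orientation: [-2.907, 0.791, -0.812]
ft_force: [0.4, 0.3, 0.1]
width: 44.1
grasp_force: 0.0
t: 16.95
ee_pos: [517.5, -185.3, 253.1]
orientation: [-2.908, 0.792, -0.811]
ft_force: [1.2, 0.6, 0.3]
width: 50.1
grasp_force: 0.0
t: 17.12
ee_pos: [518.9, -185.8, 254.3]
orientation: [-2.906, 0.791, -0.818]
ft_force: [0.6, -0.2, -0.2]
width: 50.1
grasp_force: 0.0
```

View pics/w6.png

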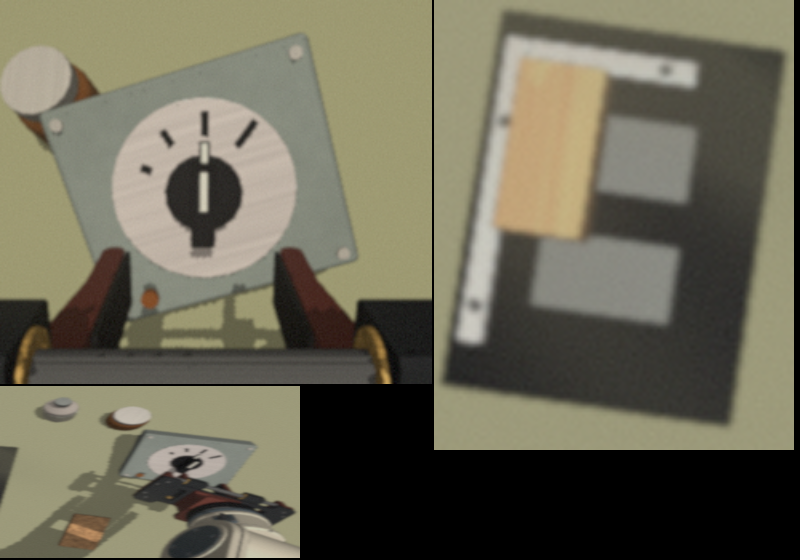

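The pointer (white line at x≈204) is on the third, second-longest mark. The block sits in the corner along both fences, the bystanders look unmoved, and the robot is clear of everything. Handing in.

```bash
python3 -c "
from workcell import ctrl, cam;print(ctrl.close_job())"
```

```text
the job is handed in; nothing more can be done
None
```

I handed the job in at about 17 s: the block is home in the fence corner and was pushed firm against both fences, the selector is on the third mark, and the other things on the bench look unmoved; no verdict came back.

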